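# Fit the setting anvil in the bench press and lock it

### The job

Take the straight flat-topped anvil out of the wooden block and fit it in the bench press: set its shank lightly on the press bed, feel it along the bed's centreline until it drops into the blind hole, and seat it fully home, never bearing hard on the bed. Then swing the hold-down finger in over the anvil's flange until it rests gently against the stem, and leave the other tools where they are.

Things in the scene. Friction and masses are not known exactly. Their poses are not given: they have to be found in the camera images.
- anvil: steel setting anvil, about 120 g, 56 mm tall, round: shank 12 mm in diameter and 16 mm long, chamfered at its tip to 7.6 mm; above it a flange 34 mm in diameter, 6 mm thick; above that a straight flat-topped stem 18 mm in diameter, 34 mm tall. Origin at the tip of the shank, z up. It stands in a hole of the wooden block, flange resting on the block; grip it by the stem
- anvil_seat (a point): centre of the underside of the anvil's flange, 16 mm above its origin, same axes
- press: bench hand press, fixed: grey cast base 310 x 130 mm, round steel column 40 mm in diameter, its head swung aside; about 310 mm tall over all. Origin on the table below the middle of the bed; x points along the bed from the open front to the column, whose axis is 150 mm along x; y to the left of that, z up
- bed (a point): point on the top face of the press bed, 48 mm above the table, axes as the press. The bed is a rigid steel plate 160 mm (x) by 86 mm. It has one unmarked blind hole, upright, 13.8 mm in diameter, 18.5 mm deep. The bed is clamped where the last job left it: the hole is on the centreline (y = 0 here) but anywhere from x = -20 to +20 mm, not measured
- finger (a joint): angle of the hold-down finger, rad: steel bar 14 mm wide, 8 mm thick, on an upright pivot 78 mm to the left (+y) of point bed. 0 = parked along +x of the press (starts at 0 to 0.25), grows clockwise seen from above, to 1.75. Slight friction (about 2 N at the handle), stays where left. It meets the stem of a seated anvil at 1.1 to 1.65, by where the hole is
- finger_pivot (a point): pivot of the hold-down finger, at the bar's underside, 7.5 mm above the bed (1.5 mm above the flange of a seated anvil). x along the bar to its free end 98 mm away, y square to it, z up. The bar's centreline is y = 0: it touches the stem when the stem's axis is at y = -16 mm; it comes in from the column side
- finger_handle (a point): centre of the top of the finger's handle, a black upright round post 16 mm in diameter and 38 mm tall, standing on the bar's short arm 58 mm behind the pivot (-x of finger_pivot)
- rack: wooden block 75 x 210 x 35 mm, fixed, with three holes 70 mm apart along its y that hold the anvils; origin at the centre of its underside
- cone_anvil: another steel anvil in the block, same flange, its top a tall pointed cone, 66 mm tall over all; leave it there
- mushroom_anvil: another steel anvil in the block, same flange, with a low wide mushroom head 33 mm in diameter, 43 mm tall over all; leave it there
- rivet_jar: glass jar with a steel cap, 60 mm in diameter, 75 mm tall; origin under its centre
- glue_bottle: white bottle with a blue cap, 52 mm in diameter, 150 mm tall; origin under its centre
- mallet: hammer 270 mm long, lying
- screwdriver: screwdriver 170 mm long, lying
- brush: brush 170 mm long, lying
- tape_roll: roll of paper tape 80 mm in diameter, 24 mm tall, lying flat

How it is judged:
By the outcome, as a careful person would: the job done as asked, in the order asked, and still so for the second after the job is handed in, with the robot touching nothing.
It also fails if it takes over 72 s, if anything falls off the work surface, if the arm or the gripper's body presses on something with over 40 N, if the wrist force passes 120 N, or if a joint passes its speed limit or range.

### The arm

A 7-joint arm with a two-finger parallel gripper is mounted at the origin on the work surface. World frame = base frame: x ahead of the robot, y to its left, z up, the work surface at z = 0. Lengths are in mm, angles in rad, forces in N, time in s.
With the tool pointing down it reaches from about 400 to 875 mm from the base axis. Payload 4.4 kg.
Tool frame: the origin (TCP) lies on the centre line of the jaws, within the pads' length; the fingertips stand 19 mm ahead of it and the grasp point (between the pads) is the TCP; z points along the fingers, y is the line along which they close (so a half turn about z gives the same grasp; the last joint's range is limited). The gripper opens to 85 mm and grips with 20 to 120 N. Pads are 22 mm wide; open, the fingers measure 114 mm over their backs; the gripper's body (76 mm by 85 mm) begins 54 mm behind the grasp point. The pads swing forward as they close: fully open they stand 13 mm farther back than shut.
Start: joints at [-1.218, 0.628, 0.038, 1.517, -0.027, 0.996, -0.02], TCP at [264.31, 593.85, 220.913] pointing down, gripper open.
Joint ranges: [-3.06, 3.06], [-0.37, 2.12], [-1.25, 1.32], [0.18, 2.47], [-1.1, 4.24], [0.23, 1.98], [-2.94, 2.94]. Speed limits (rad/s): [2.57, 2.57, 3.14, 3.14, 3.14, 3.14, 3.14].

### API

Orientations are given as [roll, pitch, yaw] about the fixed x, y, z axes, in that order (R = Rz(yaw) Ry(pitch) Rx(roll)).
In Python, from cell import ctrl, viewer, silhouettes gives the robot as it stands.
- The arm moves only by the shell command python3 -m creep 'ROWS'. ROWS is JSON, a list of rows, each an object with "jaw": the gripper command: -1 is shut, 1 is fully open, values between are in proportion; "xyz": the shift along the tool's x, y, z in mm, a list of three; "angular": the turn, a rotation vector about the tool's x, y, z in rad, a list of three. In form: [{"jaw": jaw, "xyz": [tx, ty, tz], "angular": [rx, ry, rz]}, ...]. A call has 1 to 12 rows; each row is the pose to reach, as a shift and turn from the pose commanded when the call began, along the tool's axes at that moment; what a row does not reach only later rows make up. A row lasts 1/8 s, in which the tool goes at most 62.5 mm and 10.7 degrees, less where a joint would pass 70% of its speed; a pose out of reach is approached as far as the arm can. A call with a gripper value outside its range is refused whole. The fingers move at their own pace and stop on an object; the grip force is fixed at half the most. Time passes only in rows, so rows that repeat a pose let the fingers close. It gives the time, the measured TCP pose, the force, the opening and the grip force at its end, in the units of the state.
- ctrl.read_state(): the state, without advancing time (a new reading comes with each control period).
- viewer.get_image(name): name is "scene" or "top" or "wrist"; returns (picture, depth): 400x640x3 uint8, red, green, blue; 400x640 float32, mm along the optical axis (not along the pixel's ray), 0 where there is no reading.
- viewer.camera_model(name): a dict with "fx", "fy", "cx", "cy" (pixels), "T" (4x4, takes a point from camera to world coordinates). Camera axes: x right, y down, z forward; pixel columns grow to the right and rows downward; lengths in mm; the calibration is good to about 2 mm. A picture is of the moment at which its call begins: read the wrist's pose just before it. camera_model takes no time and is no camera call; for the wrist camera it gives the pose at the moment of the call.
- ctrl.finish_job(): hands the job in; it is judged then, once.
Trained networks look in the newest picture that a camera, given by its name, has taken for a name from the list of things; names that differ only in an ending like _2 or _b are one class to them, and where a whole thing is asked for, a point or a joint stands for the part that bears it (a point fixed in the world has none). Each returns a list of dicts, best first, with "score" (0 to 1); they miss things now and then, are a little off and sometimes report something else, mostly with a low value. They report only what shows in the picture. A call takes as long as a camera call.
- silhouettes(camera, target): "pixels" (400x640 bool, what is visible of it) and "xy" ([column, row] in pixels, amid what is visible of it).
The state is a dict: "clock": time; "qpos": joint angles; "qd": joint speeds; "tau": joint torques, N m; "eef_pos": TCP position; "tool_rot": TCP orientation; "force": force on the tool from outside, world axes, zero at the start; "torque": the same for the moment, N m; "width": finger opening in mm; "gripper_force": force on a finger pad.
Only numpy, scipy, OpenCV 4.12 (cv2) and the standard library are available. Lean on these libraries where they do the work, as an engineer would, in place of code of your own. Each camera call takes 0.05 s, during which the arm holds its last target. There are 200 camera calls.

## Working session

There is one attempt and no reset: what is moved stays moved. The work goes in short steps, Python scripts to look and compute and a shell command to move; the robot and the scene stay as the last step left them, time stands still between calls to the robot, and variables do not carry over. Pictures are saved under pics/ and viewed, at most 10 in all, crops included, and the job is handed in when it is done.

```bash
ls; mkdir -p pics
cat > h.py <<'E'
import numpy as np, cv2
from cell import ctrl, viewer, silhouettes
def cloud(d,m):
    v,u=np.mgrid[0:400,0:640]
    p=np.stack([(u-m["cx"])/m["fx"]*d,(v-m["cy"])/m["fy"]*d,d],-1)
    T=np.array(m["T"]); return p@T[:3,:3].T+T[:3,3]
def shot(n):
    m=viewer.camera_model(n); im,d=viewer.get_image(n); return im,d,cloud(d,m)
def save(im,f): cv2.imwrite("pics/"+f,im[:,:,::-1])
E
python3 - <<'E'
from h import *
np.set_printoptions(precision=1,suppress=True)
print(ctrl.read_state())
a,d,P=shot("top"); save(a,"top1.png")
np.save("top.npy",P)
for t in ["anvil","cone_anvil","mushroom_anvil","press","finger","finger_handle","rack"]:
    for s in silhouettes("top",t)[:2]:
        q=P[s["pixels"]&(d>0)]
        if len(q): print(t,s["score"],s["xy"],len(q),np.median(q,0),q.min(0),q.max(0))
b,_,P=shot("scene"); save(b,"scene1.png")
E
```

```text
pics
{'clock': 0.0, 'qpos': array([-1.2,  0.6,  0. ,  1.5, -0. ,  1. , -0. ]), 'qd': array([ 0., -0., -0., -0.,  0.,  0.,  0.]), 'tau': array([  0. , -56.3,   1.2, -19.3,   0. ,   0. ,   0. ]), 'eef_pos': array([264. , 593.2, 220. ]), 'tool_rot': array([-3.1,  0. ,  2.7]), 'force': array([-0. , -0.4,  0.3]), 'torque': array([-0.,  0.,  0.]), 'gripper_force': 0.0, 'width': 85.5313849067321}
anvil 0.57 [214.2, 218.5] 55 [492.  344.7  54.2] [482.1 334.8  37.5] [506.3 360.3  78. ]
mushroom_anvil 0.51 [254.6, 204.3] 81 [532.4 213.   59.4] [517.1 199.3  31.2] [549.6 228.1  67.2]
press 0.95 [376.8, 178.0] 4823 [ 602.6 -199.3   49.2] [ 434.5 -443.9   -5.4] [722.  -16.4 307.5]
press 0.74 [347.5, 173.4] 176 [615.4 -95.1  65. ] [ 578.4 -175.6   54.5] [658.1 -35.3 104.8]
finger 0.72 [343.7, 177.3] 247 [617.1 -95.   63.9] [ 578.4 -182.4   -3.5] [675.9 -35.3 104.8]
finger 0.5 [235.4, 213.1] 1201 [512.9 279.2  35.2] [452.  171.3  -3.7] [575.9 399.   78.9]
finger_handle 0.65 [344.6, 174.5] 196 [ 620.7 -105.9   64.5] [ 579.8 -175.6   45.9] [661.1 -38.3 104.8]
rack 0.84 [232.8, 215.1] 1243 [511.3 283.1  35.1] [448.8 170.3  -5.4] [576.5 400.9  78.9]
rack 0.55 [216.2, 216.8] 83 [491.3 345.   44.5] [478.7 331.9  32.4] [509.6 367.5  78.9]
```

Run:
```python
import cv2,numpy as np
a=cv2.imread("pics/top1.png")[110:290,170:470];b=cv2.imread("pics/scene1.png")
cv2.imwrite("pics/v1.png",cv2.resize(a,(780,468),interpolation=cv2.INTER_CUBIC))
```

```text
(no output)
```

View pics/v1.png

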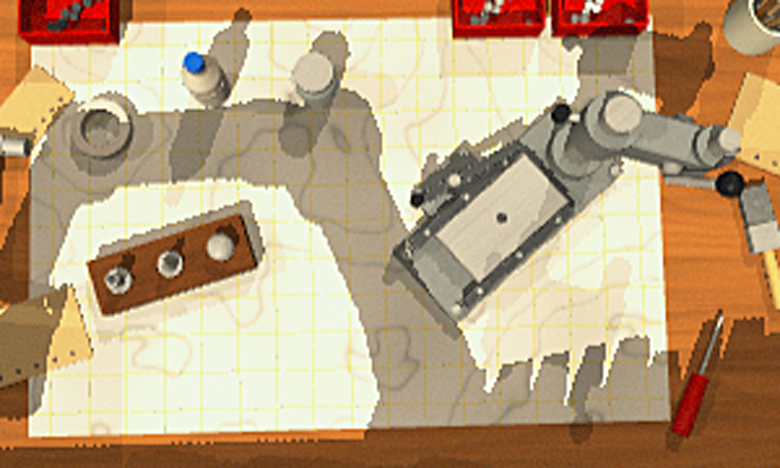

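View pics/scene1.png

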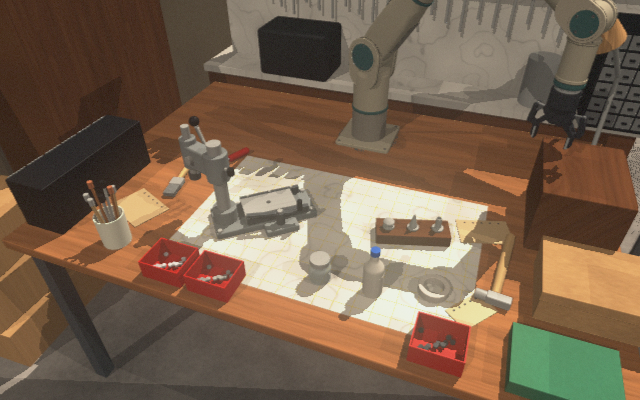

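Top view: the block is lower left (crop about 118,280 / 170,265 / 220,248 for its three anvils). The press runs from lower left to the column at upper right (620,110), with a dark dot on the bed at (502,217). Next I'll get the press and rack poses.

```bash
cat >> h.py <<'E'
from scipy.spatial.transform import Rotation as R
np.set_printoptions(precision=3,suppress=True)
def goal(x,y,z,yaw=None,s=None):
    s=s or ctrl.read_state(); r=R.from_euler("xyz",s["tool_rot"])
    yw=s["tool_rot"][2] if yaw is None else yaw
    dy=(yw-s["tool_rot"][2]+np.pi/2)%np.pi-np.pi/2
    g=R.from_euler("xyz",[np.pi,0,s["tool_rot"][2]+dy])
    t=np.array([x,y,z])-s["eef_pos"]
    print("goal",[x,y,z],"from",s["eef_pos"],s["tool_rot"],"xyz",r.inv().apply(t).round(1),"ang",(r.inv()*g).as_rotvec().round(3),"rows",round(np.linalg.norm(t)/62.5,1),"t",s["clock"])
E
python3 - <<'E'
from h import *
P=np.load("top.npy"); a=cv2.imread("pics/top1.png")
g=a.astype(int).max(2)
sub=(np.abs(P[...,2]-48)<5)&(P[...,1]<0)&(P[...,1]>-330)&(P[...,0]>430)
m=(sub&(g>130)).astype(np.uint8)
m=cv2.morphologyEx(m,cv2.MORPH_OPEN,np.ones((3,3)))
n,l,st,c=cv2.connectedComponentsWithStats(m); k=1+st[1:,4].argmax(); q=P[l==k]
print("bed z",np.median(q[:,2]),cv2.minAreaRect(q[:,:2].astype(np.float32)))
# column cylinder & base
i=(P[...,2]>90)&(P[...,1]<-100); q=P[i]; 
for lo in (90,150,200,260,290): 
    w=q[(q[:,2]>lo)&(q[:,2]<lo+50)]; print(lo,len(w),w.mean(0) if len(w) else 0)
v,u=round(110+217/2.6),round(170+502/2.6); print("dot",u,v,P[v-1:v+2,u-1:u+2].reshape(-1,3).mean(0)); 
# handle & rack
h=(P[...,2]>80)&(P[...,1]<0)&(P[...,1]>-120); print("hand",P[h])
r=(np.abs(P[...,2]-35)<5)&(P[...,1]>160)&(P[...,1]<410)&(P[...,0]>430)&(P[...,0]<600); print("rack",cv2.minAreaRect(P[r][:,:2].astype(np.float32)))
t=(P[...,2]>45)&(P[...,1]>160)&(P[...,1]<410)&(P[...,0]>430)&(P[...,0]<600)
n,l,st,c=cv2.connectedComponentsWithStats(t.astype(np.uint8))
for k in range(1,n): print(st[k,4],P[l==k].mean(0),P[l==k].max(0))
s=ctrl.read_state(); m=viewer.camera_model("wrist"); T=np.array(m["T"]); r=R.from_euler("xyz",s["tool_rot"])
print("cam in tool",r.inv().apply(T[:3,3]-s["eef_pos"]),"axis",r.inv().apply(T[:3,2]),m["fx"])
E
```

```text
bed z 48.326039038073304 ((565.4359741210938, -155.334716796875), (86.33748626708984, 160.02821350097656), 40.567115783691406)
90 1380 [ 684.855 -653.35   114.084]
150 6564 [ 661.79  -742.682  170.382]
200 656 [ 634.061 -305.529  233.884]
260 523 [ 618.76  -322.985  282.965]
290 156 [ 590.551 -365.908  300.236]
dot 363 193 [ 567.909 -159.377   35.14 ]
hand [[592.989 -41.952 102.611]
 [589.898 -35.324 101.954]
 [589.836 -38.615 101.909]
 ...
 [ 30.517 -67.026 373.764]
 [ 28.759 -69.847 369.895]
 [ 23.052 -73.62  356.908]]
rack ((513.6795043945312, 281.7706298828125), (75.2765884399414, 210.50843811035156), 16.718746185302734)
75 [533.67  214.006  59.904] [549.802 228.476  67.224]
40 [512.486 277.313  59.512] [528.044 294.134  84.502]
38 [493.033 346.106  67.978] [502.138 356.193  78.898]
1 [498.597 333.8    48.743] [498.597 333.8    48.743]
1 [478.707 347.878  46.235] [478.707 347.878  46.235]
cam in tool [  73.972   -0.275 -153.677] axis [-0.291  0.001  0.957] 287.06202524067436
```

```bash
python3 -c "
from h import *
goal(493.3,347.5,160,1.862)"
```

```text
goal [493.3, 347.5, 160] from [264.312 593.781 220.835] [-3.141 -0.     2.723] xyz [-309.4 -131.8   60.9] ang [-0.     0.     0.861] rows 5.5 t 0.45
```

```bash
python3 -m creep '[{"jaw":1,"xyz":[-309.4,-131.8,60.9],"angular":[0,0,0.861]},{"jaw":1,"xyz":[-309.4,-131.8,60.9],"angular":[0,0,0.861]},{"jaw":1,"xyz":[-309.4,-131.8,60.9],"angular":[0,0,0.861]},{"jaw":1,"xyz":[-309.4,-131.8,60.9],"angular":[0,0,0.861]},{"jaw":1,"xyz":[-309.4,-131.8,60.9],"angular":[0,0,0.861]},{"jaw":1,"xyz":[-309.4,-131.8,60.9],"angular":[0,0,0.861]},{"jaw":1,"xyz":[-309.4,-131.8,60.9],"angular":[0,0,0.861]},{"jaw":1,"xyz":[-309.4,-131.8,60.9],"angular":[0,0,0.861]}]'
python3 - <<'E'
from h import *
a,d,P=shot("wrist"); save(a,"w1.png")
t=(P[...,2]>72)&(P[...,2]<80)&(np.hypot(P[...,0]-493,P[...,1]-347)<30)
q=P[t]; print(len(q),q.mean(0),cv2.minEnclosingCircle(q[:,:2].astype(np.float32)), np.median(q[:,2]))
for s in silhouettes("wrist","anvil"): print(s["score"],s["xy"])
goal(q[:,0].mean(),q[:,1].mean(),66,1.862)
E
```

```text
clock: 1.45
eef_pos: [492.5, 349.0, 160.1]
tool_rot: [-3.141, -0.001, 1.863]
force: [0.5, 0.7, -0.2]
width: 85.4
gripper_force: 0.0
321 [493.422 350.877  75.799] ((493.49835205078125, 350.5292053222656), 8.925261497497559) 75.90588760289106
0.59 [317.3, 189.3]
goal [np.float64(493.4217912958611), np.float64(350.8772122960878), 66] from [492.134 349.558 160.163] [-3.141 -0.001  1.865] xyz [ 0.8  1.6 94.2] ang [-0.    -0.001  0.003] rows 1.5 t 1.55
```

View pics/w1.png

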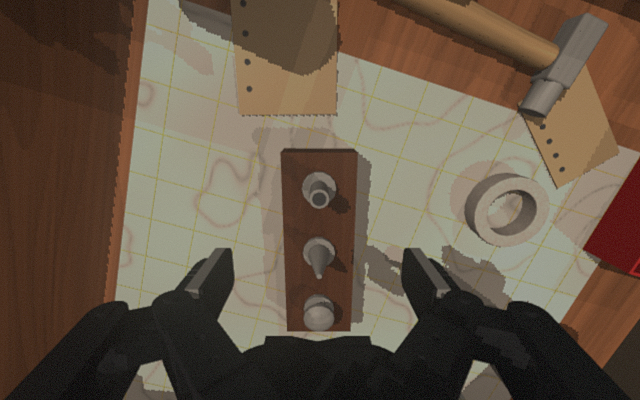

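The wrist view shows the straight anvil's flat round top at (317,190), the cone at (319,255) and the mushroom at (319,312). I'll descend, check, then grip.

```bash
python3 -m creep '[{"jaw":0.4,"xyz":[0.8,1.6,30],"angular":[0,0,0]},{"jaw":0.4,"xyz":[0.8,1.6,50],"angular":[0,0,0]},{"jaw":0.2,"xyz":[0.8,1.6,60],"angular":[0,0,0]},{"jaw":0.2,"xyz":[0.8,1.6,60],"angular":[0,0,0]}]'
python3 -c "
from h import *
goal(493.5,350.6,66,1.862)"
```

```text
clock: 2.05
eef_pos: [493.9, 349.4, 99.7]
tool_rot: [-3.141, -0.0, 1.863]
force: [1.3, -0.5, 0.8]
width: 51.6
gripper_force: 0.0
goal [493.5, 350.6, 66] from [493.943 349.445  99.699] [-3.141 -0.     1.863] xyz [ 1.2 -0.1 33.7] ang [-0.001 -0.     0.001] rows 0.5 t 2.05
```

```bash
python3 -m creep '[{"jaw":0.2,"xyz":[1.2,-0.1,20],"angular":[0,0,0]},{"jaw":0.2,"xyz":[1.2,-0.1,33],"angular":[0,0,0]},{"jaw":0.2,"xyz":[1.2,-0.1,33],"angular":[0,0,0]},{"jaw":-1,"xyz":[1.2,-0.1,33],"angular":[0,0,0]},{"jaw":-1,"xyz":[1.2,-0.1,33],"angular":[0,0,0]},{"jaw":-1,"xyz":[1.2,-0.1,33],"angular":[0,0,0]},{"jaw":-1,"xyz":[1.2,-0.1,33],"angular":[0,0,0]},{"jaw":-1,"xyz":[1.2,-0.1,33],"angular":[0,0,0]},{"jaw":-1,"xyz":[1.2,-0.1,33],"angular":[0,0,0]}]'
python3 -c "
from h import *
s=ctrl.read_state();print(s['force'],s['torque'])"
```

```text
clock: 3.18
eef_pos: [494.2, 350.0, 67.0]
tool_rot: [-3.142, -0.0, 1.862]
force: [0.3, -0.4, 0.5]
width: -0.4
gripper_force: 0.0
[ 0.266 -0.395  0.506] [ 0.008  0.001 -0.002]
```

Run:
```python
from h import *
a,d,P=shot("wrist"); save(a,"w2.png")
b,_,Q=shot("scene"); c=cv2.resize(b[180:280,340:500],(640,400)); 
save(cv2.vconcat([cv2.resize(a[100:350,150:490],(640,470))[:,:],c[:130*2]])[:600] if 0 else cv2.hconcat([cv2.resize(a[150:400,200:440],(384,400)),cv2.resize(c,(416,400))]),"v2.png")
```

```text
(no output)
```

View pics/v2.png

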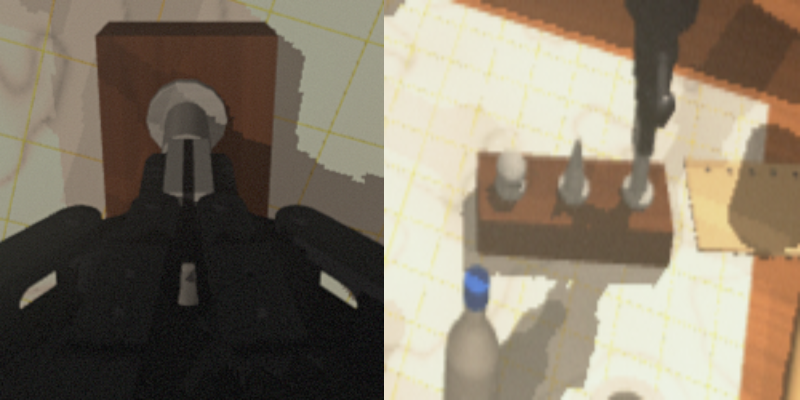

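The jaws are shut and empty: the left crop shows the stem top beyond the closed pads at about (188,115). I'll measure where the fingertips are relative to the stem.

Run:
```python
from h import *
s=ctrl.read_state()
m=viewer.camera_model("wrist"); im,d=viewer.get_image("wrist"); P=cloud(d,m)
r=R.from_euler("xyz",s["tool_rot"])
# column through crop x~188 -> u=200+188*240/384=317
for u in (310,317,324):
  for v in range(190,282,6):
    p=P[v,u]; print(u,v,im[v,u],p.round(0),"tool",r.inv().apply(p-s["eef_pos"]).round(0)) if d[v,u]>0 else print(u,v,"none")
```

```text
310 190 [81 54 39] [483. 371.  35.] tool [23. -5. 32.]
310 196 [73 50 37] [484. 367.  35.] tool [19. -5. 32.]
310 202 [133 126 113] [485. 365.  42.] tool [17. -5. 25.]
310 208 [117 107  95] [486. 361.  42.] tool [13. -5. 25.]
310 214 [109 101  90] [487. 357.  42.] tool [ 9. -5. 25.]
310 220 [85 77 71] [488. 356.  52.] tool [ 8. -5. 15.]
310 226 [86 81 72] [488. 357.  63.] tool [ 9. -4.  4.]
310 232 [87 81 75] [488. 357.  71.] tool [ 8. -4. -4.]
310 238 [79 74 66] [487. 359.  84.] tool [ 11.  -4. -17.]
310 244 [80 75 68] [488. 359.  90.] tool [ 10.  -4. -23.]
310 250 [80 75 69] [488. 360.  98.] tool [ 11.  -3. -31.]
310 256 [79 74 67] [488. 359. 103.] tool [ 10.  -3. -36.]
310 262 [80 73 66] [488. 360. 109.] tool [ 11.  -3. -42.]
310 268 [78 73 64] [488. 359. 114.] tool [ 11.  -3. -47.]
310 274 [33 32 31] [488. 360. 120.] tool [ 12.  -3. -53.]
310 280 [32 29 29] [488. 360. 125.] tool [ 12.  -3. -58.]
317 190 [83 53 38] [487. 372.  35.] tool [23. -0. 32.]
317 196 [77 49 35] [489. 368.  36.] tool [19. -0. 31.]
317 202 [122 114 100] [489. 366.  41.] tool [17. -0. 26.]
317 208 [131 120 10
[... 929 characters left out ...]
ol [13.  4. 25.]
324 214 [127 120 107] [496. 360.  42.] tool [ 9.  4. 25.]
324 220 [61 54 51] [496. 359.  51.] tool [ 8.  4. 16.]
324 226 [60 56 50] [495. 360.  63.] tool [9. 4. 4.]
324 232 [59 57 49] [495. 359.  71.] tool [ 9.  4. -4.]
324 238 [78 75 67] [495. 361.  84.] tool [ 11.   3. -17.]
324 244 [79 73 67] [494. 361.  92.] tool [ 11.   3. -25.]
324 250 [80 76 69] [494. 361.  98.] tool [ 11.   3. -31.]
324 256 [82 75 70] [494. 361. 103.] tool [ 10.   3. -36.]
324 262 [78 74 66] [494. 361. 108.] tool [ 10.   3. -41.]
324 268 [78 75 69] [494. 362. 115.] tool [ 11.   3. -48.]
324 274 [70 65 59] [494. 359. 115.] tool [  9.   3. -48.]
324 280 [25 20 22] [493. 362. 125.] tool [ 12.   2. -58.]
```

The stem sits on the tool axis, but the closed fingertips are about 13 mm *behind* the reported TCP. They are just above the stem top, so the real tips stand roughly 30 mm higher than the reported TCP implies. I'll open, go 20 mm lower and check again.

```bash
python3 -m creep '[{"jaw":-0.1,"xyz":[0,0,0],"angular":[0,0,0]},{"jaw":-0.1,"xyz":[0,0,0],"angular":[0,0,0]},{"jaw":-0.1,"xyz":[0,0,0],"angular":[0,0,0]},{"jaw":-0.1,"xyz":[0.3,0.3,10],"angular":[0,0,0]},{"jaw":-0.1,"xyz":[0.3,0.3,20],"angular":[0,0,0]},{"jaw":-0.1,"xyz":[0.3,0.3,20],"angular":[0,0,0]}]'
python3 - <<'E'
from h import *
s=ctrl.read_state()
m=viewer.camera_model("wrist"); im,d=viewer.get_image("wrist"); P=cloud(d,m)
r=R.from_euler("xyz",s["tool_rot"]); t=r.inv().apply((P-s["eef_pos"]).reshape(-1,3)).reshape(P.shape)
k=(d>0)&(t[...,0]>6)&(t[...,0]<14)&(abs(t[...,1])>10)&(abs(t[...,1])<35)&(P[...,2]>46)
print("tips tool z",np.percentile(t[k][:,2],[95,99,100]),"world z",P[k][:,2].min(), s["eef_pos"])
save(im[150:400,160:480],"w3.png")
E
```

```text
clock: 4.08
eef_pos: [493.5, 349.7, 45.6]
tool_rot: [-3.139, 0.001, 1.862]
force: [0.6, 0.1, -0.3]
width: 38.3
gripper_force: 0.0
tips tool z [-23.777 -18.153 -14.438] world z 60.08423211210044 [493.523 349.736  45.605]
```

View pics/w3.png

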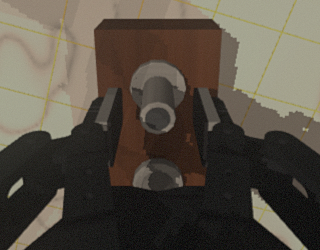

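The pads straddle the stem evenly (crop stem at 158, pads at 113 and 203), with tips at about z = 60. I'll go down 11 mm and grip.

```bash
python3 -m creep '[{"jaw":-0.1,"xyz":[0.5,0,6],"angular":[0,0,0]},{"jaw":-0.1,"xyz":[0.5,0,11],"angular":[0,0,0]},{"jaw":-0.1,"xyz":[0.5,0,11],"angular":[0,0,0]},{"jaw":-1,"xyz":[0.5,0,11],"angular":[0,0,0]},{"jaw":-1,"xyz":[0.5,0,11],"angular":[0,0,0]},{"jaw":-1,"xyz":[0.5,0,11],"angular":[0,0,0]},{"jaw":-1,"xyz":[0.5,0,11],"angular":[0,0,0]},{"jaw":-1,"xyz":[0.5,0,11],"angular":[0,0,0]}]'
```

```text
clock: 5.12
eef_pos: [494.5, 350.9, 36.3]
tool_rot: [3.141, -0.0, 1.862]
force: [-1.4, 0.4, 3.5]
width: 16.7
gripper_force: 58.6
```

```bash
python3 -m creep '[{"jaw":-1,"xyz":[0,0,-20],"angular":[0,0,0]},{"jaw":-1,"xyz":[0,0,-60],"angular":[0,0,0]},{"jaw":-1,"xyz":[0,0,-114],"angular":[0,0,0]},{"jaw":-1,"xyz":[0,0,-114],"angular":[0,0,0]}]'
python3 -c "
from h import *
s=ctrl.read_state();print(s['width'],s['force'],s['torque'])
goal(565.4,-155.3,150,0.708)"
```

```text
clock: 5.62
eef_pos: [497.3, 352.6, 155.4]
tool_rot: [3.132, -0.003, 1.862]
force: [0.7, -1.3, -0.8]
width: 16.2
gripper_force: 58.7
16.181166548500222 [ 0.694 -1.348 -0.816] [-0.05   0.014  0.005]
goal [565.4, -155.3, 150] from [497.255 352.551 155.401] [ 3.132 -0.003  1.862] xyz [-506.1  -80.4    3. ] ang [ 0.006 -0.008  1.154] rows 8.2 t 5.625
```

```bash
python3 -m creep '[{"jaw":-1,"xyz":[-506,-80,0],"angular":[0,0,1.154]},{"jaw":-1,"xyz":[-506,-80,0],"angular":[0,0,1.154]},{"jaw":-1,"xyz":[-506,-80,0],"angular":[0,0,1.154]},{"jaw":-1,"xyz":[-506,-80,0],"angular":[0,0,1.154]},{"jaw":-1,"xyz":[-506,-80,0],"angular":[0,0,1.154]},{"jaw":-1,"xyz":[-506,-80,0],"angular":[0,0,1.154]},{"jaw":-1,"xyz":[-506,-80,0],"angular":[0,0,1.154]},{"jaw":-1,"xyz":[-506,-80,0],"angular":[0,0,1.154]},{"jaw":-1,"xyz":[-506,-80,0],"angular":[0,0,1.154]},{"jaw":-1,"xyz":[-506,-80,0],"angular":[0,0,1.154]},{"jaw":-1,"xyz":[-506,-80,0],"angular":[0,0,1.154]},{"jaw":-1,"xyz":[-506,-80,0],"angular":[0,0,1.154]}]'
python3 - <<'E'
from h import *
s=ctrl.read_state(); print(s["eef_pos"],s["tool_rot"],s["width"])
im,d,P=shot("wrist"); save(im,"w4.png"); np.savez("w4.npz",im=im,d=d,P=P)
r=R.from_euler("xyz",s["tool_rot"]); t=r.inv().apply((P-s["eef_pos"]).reshape(-1,3)).reshape(P.shape)
k=(d>0)&(np.hypot(t[...,0],t[...,1])<25)&(t[...,2]>-40)&(t[...,2]<30); print("anvil low",np.percentile(t[k][:,2],[90,99,100]))
E
```

```text
clock: 7.12
eef_pos: [562.9, -154.5, 149.8]
tool_rot: [-3.14, -0.0, 0.711]
force: [-0.3, 0.1, -0.4]
width: 16.3
gripper_force: 58.7
[ 562.899 -154.467  149.81 ] [-3.14  -0.     0.711] 16.298979327430324
anvil low [-5.137 -1.493  0.442]
```

View pics/w4.png

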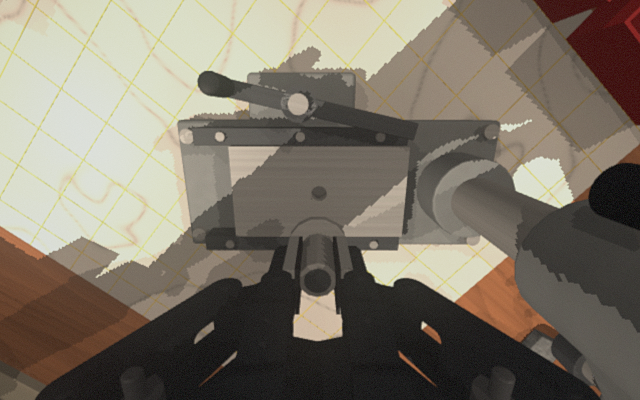

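The wrist view shows the bed plate (230–408 × 146–237) with a dark hole at (319,193), the finger pivot at (298,103), the handle at (210,83), and the anvil held upright at (317,275). I'll locate the hole, pivot and handle.

Run:
```python
from h import *
z=np.load("w4.npz"); P,d,im=z["P"],z["d"],z["im"]; g=cv2.cvtColor(im,cv2.COLOR_RGB2GRAY)
m=viewer.camera_model("wrist"); T=np.array(m["T"])
def ray(u,v,h):
    a=T[:3,:3]@np.array([(u-m["cx"])/m["fx"],(v-m["cy"])/m["fy"],1]); return T[:3,3]+a*(h-T[2,3])/a[2]
box=g[180:206,306:333]; k=box<75; v,u=np.where(k); print("px",len(u),u.mean()+306,v.mean()+180,np.ptp(u),np.ptp(v)); 
hole=ray(u.mean()+306,v.mean()+180,48); print("hole",hole, "depth in hole z",P[190:197,316:323,2].min(),P[190:197,316:323,2].mean())
sub=(abs(P[...,2]-48)<4)&(g>85); sub[:, :200]=0; sub[:120]=0; sub[240:]=0
n,l,st,c=cv2.connectedComponentsWithStats(cv2.morphologyEx(sub.astype(np.uint8),cv2.MORPH_OPEN,np.ones((3,3)))); kk=1+st[1:,4].argmax()
print("plate",st[kk],cv2.minAreaRect(P[l==kk][:,:2].astype(np.float32)),np.median(P[l==kk][:,2]))
B=np.array([565.4,-155.3]); ex=np.array([.650,-.760]); ey=np.array([.760,.650])
loc=lambda p:(round(float((p[:2]-B)@ex),1),round(float((p[:2]-B)@ey),1))
print("hole local",loc(hole))
pv=P[95:112,290:306][...,:].reshape(-1,3); pv=pv[pv[:,2]>66]; print("pivot",pv.mean(0),loc(pv.mean(0)))
hd=P[70:95,195:226].reshape(-1,3); hd=hd[hd[:,2]>97]; print("handle top",len(hd),hd.mean(0),loc(hd.mean(0)),np.median(hd[:,2]))
for q in [(319,165),(319,220),(250,190),(390,190)]: print(q,P[q[1],q[0]],loc(P[q[1],q[0]]))
c=P[(P[...,2]>20)&(P[...,2]<46)&(d>0)]
```

```text
px 116 318.73275862068965 192.55172413793105 13 11
hole [ 565.373 -154.719   48.   ] depth in hole z 29.00623013730643 30.834973688717646
plate [  229   146   181    91 14093] ((564.6386108398438, -154.7178192138672), (86.0300521850586, 160.53561401367188), 40.640499114990234) 48.69971732421692
hole local (-0.5, 0.4)
pivot [613.469 -90.864  70.299] (-17.7, 78.4)
handle top 485 [586.388 -41.57  102.422] (-72.8, 89.9) 101.79362238777671
(319, 165) [ 585.112 -137.458   49.404] (-0.7, 26.6)
(319, 220) [ 575.791 -144.844  154.64 ] (-1.2, 14.7)
(250, 190) [ 525.97  -104.691   48.522] (-64.1, 2.9)
(390, 190) [ 610.115 -202.072   48.833] (64.6, 3.6)
```

The hole is real (floor at about z = 30) at world (565.3, -154.8). The plate is shifted so the hole sits about +18 mm from the pivot line. I'll set down about 11 mm short of it, on the centreline.

```bash
python3 -m creep '[{"jaw":-1,"xyz":[1.7,-9,30],"angular":[0,0,0]},{"jaw":-1,"xyz":[1.7,-9,60],"angular":[0,0,0]},{"jaw":-1,"xyz":[1.7,-9,75],"angular":[0,0,0]},{"jaw":-1,"xyz":[1.7,-9,75],"angular":[0,0,0]},{"jaw":-1,"xyz":[1.7,-9,75],"angular":[0,0,0]}]'
python3 - <<'E'
from h import *
s=ctrl.read_state(); print(s["eef_pos"],s["tool_rot"],s["force"],s["torque"])
im,d,P=shot("wrist"); np.savez("w5.npz",im=im,d=d,P=P); s=ctrl.read_state(); print(s["eef_pos"],s["force"])
r=R.from_euler("xyz",s["tool_rot"]); t=r.inv().apply((P-s["eef_pos"]).reshape(-1,3)).reshape(P.shape)
f=(d>0)&(np.hypot(t[...,0],t[...,1])<22)
for a,b in((-16,-12),(-12,-8),(-8,-4),(-3,4)):
    q=t[f&(t[...,2]>a)&(t[...,2]<b)]; 
    if len(q): print(a,b,len(q),q[:,0].max(),q[:,1].min(),q[:,1].max(),"z",np.median(P[f&(t[...,2]>a)&(t[...,2]<b)][:,2]))
E
```

```text
clock: 7.8
eef_pos: [559.0, -149.3, 75.9]
tool_rot: [3.14, -0.001, 0.708]
force: [-0.7, 0.3, -1.4]
width: 16.2
gripper_force: 58.7
[ 559.049 -149.286   75.922] [ 3.14  -0.001  0.708] [-0.672  0.28  -1.405] [-0.052 -0.04  -0.005]
[ 559.149 -149.331   76.084] [ 0.446  0.116 -1.82 ]
-16 -12 126 10.86172697422627 -14.30711199479935 14.566167584285399 z 90.63460238619999
-12 -8 86 8.955603998829202 -7.7341856467398875 8.21790229907918 z 86.15775273118994
-8 -4 725 16.852046837021295 -15.283188958885084 15.126562989541851 z 81.32123266470288
-3 4 94 16.62740268687652 -14.911958336670173 15.382465086005807 z 77.56721463712233
```

```bash
python3 -m creep '[{"jaw":-1,"xyz":[1.2,-2.3,5],"angular":[0,0,0]},{"jaw":-1,"xyz":[1.2,-2.3,9],"angular":[0,0,0]},{"jaw":-1,"xyz":[1.2,-2.3,9],"angular":[0,0,0]},{"jaw":-1,"xyz":[1.2,-2.3,10],"angular":[0,0,0]},{"jaw":-1,"xyz":[1.2,-2.3,10],"angular":[0,0,0]}]'
```

```text
clock: 8.48
eef_pos: [557.8, -146.5, 65.3]
tool_rot: [3.141, -0.0, 0.708]
force: [-0.5, 0.0, 1.4]
width: 15.9
gripper_force: 59.2
```

```bash
python3 -m creep '[{"jaw":-1,"xyz":[0,0,0.5],"angular":[0,0,0]},{"jaw":-1,"xyz":[0,0,0.5],"angular":[0,0,0]}]'
```

```text
clock: 8.72
eef_pos: [557.8, -146.5, 65.2]
tool_rot: [3.141, -0.001, 0.708]
force: [-0.9, 0.1, 5.3]
width: 16.1
gripper_force: 59.5
```

Contact at about 5 N. Now I'll feel along +y of the tool (press +x).

```bash
python3 -m creep '[{"jaw":-1,"xyz":[0.2,1,0],"angular":[0,0,0]},{"jaw":-1,"xyz":[0.2,2,0],"angular":[0,0,0]},{"jaw":-1,"xyz":[0.2,3,0],"angular":[0,0,0]},{"jaw":-1,"xyz":[0.2,4,0],"angular":[0,0,0]},{"jaw":-1,"xyz":[0.2,4,0],"angular":[0,0,0]}]'
```

```text
clock: 9.35
eef_pos: [558.2, -146.8, 65.0]
tool_rot: [-3.135, 0.0, 0.709]
force: [-5.5, 5.2, 12.3]
width: 16.2
gripper_force: 60.2
```

```bash
python3 -m creep '[{"jaw":-1,"xyz":[0,1,0],"angular":[0,0,0]},{"jaw":-1,"xyz":[0,2,0],"angular":[0,0,0]},{"jaw":-1,"xyz":[0,3,0],"angular":[0,0,0]},{"jaw":-1,"xyz":[0,3,0],"angular":[0,0,0]}]'
```

```text
clock: 9.85
eef_pos: [558.8, -147.4, 64.9]
tool_rot: [-3.131, 0.0, 0.709]
force: [-8.5, 8.2, 14.8]
width: 16.4
gripper_force: 60.7
```

```bash
python3 -m creep '[{"jaw":-1,"xyz":[0,-3,-0.8],"angular":[0,0,0]},{"jaw":-1,"xyz":[0,-3,-0.8],"angular":[0,0,0]},{"jaw":-1,"xyz":[0,-3,-0.8],"angular":[0,0,0]}]'
```

```text
clock: 10.22
eef_pos: [560.7, -149.5, 65.2]
tool_rot: [3.141, -0.0, 0.708]
force: [-0.1, 1.0, 1.4]
width: 16.6
gripper_force: 58.7
```

```bash
python3 -c "
from h import *
goal(565.3-2*.65,-154.8+2*.76,65,0.708)"; python3 -m creep '[{"jaw":-1,"xyz":[0,1,0],"angular":[0,0,0]},{"jaw":-1,"xyz":[0,2,0],"angular":[0,0,0]},{"jaw":-1,"xyz":[0,2,0],"angular":[0,0,0]}]'
```

```text
goal [564.0, -153.28, 65] from [ 560.67  -149.457   65.227] [ 3.141 -0.     0.708] xyz [0.  5.1 0.2] ang [ 0. -0. -0.] rows 0.1 t 10.225
clock: 10.6
eef_pos: [562.0, -151.3, 65.2]
tool_rot: [3.141, 0.0, 0.708]
force: [0.6, 1.0, -0.3]
width: 16.3
gripper_force: 58.7
```

```bash
python3 -m creep '[{"jaw":-1,"xyz":[0,0,0.3],"angular":[0,0,0]},{"jaw":-1,"xyz":[0,1,0.3],"angular":[0,0,0]},{"jaw":-1,"xyz":[0,2,0.3],"angular":[0,0,0]},{"jaw":-1,"xyz":[0,2,0.3],"angular":[0,0,0]}]'
```

```text
clock: 11.1
eef_pos: [563.2, -152.6, 64.9]
tool_rot: [3.141, 0.0, 0.708]
force: [-0.1, 0.1, -0.5]
width: 16.2
gripper_force: 58.6
```

```bash
python3 -m creep '[{"jaw":-1,"xyz":[0,1,0.4],"angular":[0,0,0]},{"jaw":-1,"xyz":[0,2,0.6],"angular":[0,0,0]},{"jaw":-1,"xyz":[0,2,0.6],"angular":[0,0,0]}]'
```

```text
clock: 11.48
eef_pos: [564.4, -154.0, 64.3]
tool_rot: [3.141, 0.0, 0.708]
force: [-0.4, 0.5, -1.2]
width: 16.0
gripper_force: 58.6
```

It's below bed level with no reaction, so it's entering. I'll centre it and lower.

```bash
python3 -m creep '[{"jaw":-1,"xyz":[0.2,1.3,0.7],"angular":[0,0,0]},{"jaw":-1,"xyz":[0.2,1.3,1.5],"angular":[0,0,0]},{"jaw":-1,"xyz":[0.2,1.3,2.5],"angular":[0,0,0]},{"jaw":-1,"xyz":[0.2,1.3,3],"angular":[0,0,0]},{"jaw":-1,"xyz":[0.2,1.3,3],"angular":[0,0,0]}]'
```

```text
clock: 12.1
eef_pos: [565.3, -154.7, 61.3]
tool_rot: [-3.141, 0.0, 0.708]
force: [-0.4, -0.2, -1.3]
width: 16.5
gripper_force: 58.6
```

```bash
python3 -m creep '[{"jaw":-1,"xyz":[0,0,2],"angular":[0,0,0]},{"jaw":-1,"xyz":[0,0,4],"angular":[0,0,0]},{"jaw":-1,"xyz":[0,0,5],"angular":[0,0,0]},{"jaw":-1,"xyz":[0,0,5],"angular":[0,0,0]}]'
```

```text
clock: 12.6
eef_pos: [565.3, -154.7, 56.3]
tool_rot: [-3.141, 0.0, 0.708]
force: [-0.1, -0.5, -1.6]
width: 15.8
gripper_force: 58.6
```

```bash
python3 -m creep '[{"jaw":-1,"xyz":[0,0,2],"angular":[0,0,0]},{"jaw":-1,"xyz":[0,0,4],"angular":[0,0,0]},{"jaw":-1,"xyz":[0,0,5],"angular":[0,0,0]},{"jaw":-1,"xyz":[0,0,5],"angular":[0,0,0]}]'
```

```text
clock: 13.1
eef_pos: [565.3, -154.7, 51.3]
tool_rot: [-3.141, 0.0, 0.708]
force: [0.4, 0.3, -0.4]
width: 16.1
gripper_force: 58.6
```

```bash
python3 -m creep '[{"jaw":-1,"xyz":[0,0,1],"angular":[0,0,0]},{"jaw":-1,"xyz":[0,0,1.8],"angular":[0,0,0]},{"jaw":-1,"xyz":[0,0,1.8],"angular":[0,0,0]}]'
```

```text
clock: 13.48
eef_pos: [565.3, -154.7, 49.5]
tool_rot: [-3.141, 0.0, 0.708]
force: [0.4, 0.2, -1.6]
width: 16.0
gripper_force: 58.6
```

```bash
python3 -m creep '[{"jaw":-1,"xyz":[0,0,0.5],"angular":[0,0,0]},{"jaw":-1,"xyz":[0,0,0.5],"angular":[0,0,0]}]'
```

```text
clock: 13.72
eef_pos: [565.4, -154.7, 49.3]
tool_rot: [3.142, -0.0, 0.708]
force: [-0.4, 0.0, 0.8]
width: 16.2
gripper_force: 58.9
```

Seated: 15.9 mm of travel below bed contact and the reaction is rising. I'll release and retreat upward.

```bash
python3 -m creep '[{"jaw":-1,"xyz":[0,0,0.3],"angular":[0,0,0]},{"jaw":-1,"xyz":[0,0,0.3],"angular":[0,0,0]},{"jaw":-0.3,"xyz":[0,0,0],"angular":[0,0,0]},{"jaw":-0.1,"xyz":[0,0,0],"angular":[0,0,0]},{"jaw":-0.1,"xyz":[0,0,0],"angular":[0,0,0]},{"jaw":-0.1,"xyz":[0,0,-20],"angular":[0,0,0]},{"jaw":-0.1,"xyz":[0,0,-70],"angular":[0,0,0]},{"jaw":-0.6,"xyz":[0,0,-110],"angular":[0,0,0]},{"jaw":-1,"xyz":[0,0,-110],"angular":[0,0,0]},{"jaw":-1,"xyz":[0,0,-110],"angular":[0,0,0]}]'
python3 - <<'E'
from h import *
s=ctrl.read_state(); print(s["eef_pos"])
im,d,P=shot("wrist"); save(im,"w6.png"); np.savez("w6.npz",im=im,d=d,P=P)
B=np.array([565.4,-155.3]); ex=np.array([.650,-.760]); ey=np.array([.760,.650])
r=np.hypot(P[...,0]-565.3,P[...,1]+154.8)
k=(r<25)&(d>0)&(P[...,2]>82)&(P[...,2]<95); q=P[k]; print("stem top",len(q),q.mean(0),cv2.minEnclosingCircle(q[:,:2].astype(np.float32)))
k=(r<25)&(d>0)&(P[...,2]>52)&(P[...,2]<58); print("flange top",np.median(P[k][:,2]))
l=lambda p:np.array([(p[:2]-B)@ex,(p[:2]-B)@ey])
k=(d>0)&(abs(P[...,2]-102)<4)&(np.hypot(P[...,0]-586.4,P[...,1]+41.6)<15); print("handle",P[k].mean(0),l(P[k].mean(0)))
E
```

```text
clock: 14.98
eef_pos: [564.9, -154.2, 158.5]
tool_rot: [-3.14, 0.0, 0.708]
force: [-0.3, -1.4, -0.8]
width: -0.1
gripper_force: 0.0
[ 564.864 -154.22   158.47 ]
stem top 378 [ 566.161 -154.462   88.416] ((565.5098876953125, -155.05172729492188), 8.909476280212402)
flange top 54.701621597626854
handle [586.103 -41.194 101.644] [-73.263  89.904]
```

View pics/w6.png

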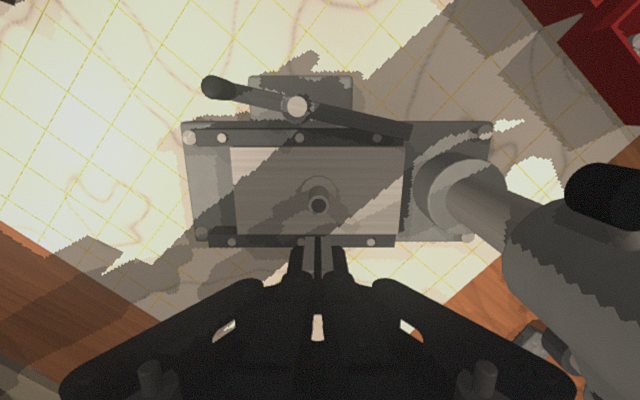

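The anvil is seated (stem top z = 88.4, flange top 54.7; stem at pixel (318,205)). The handle is at (215,86), world (586.1, -41.3), so θ ≈ 0.21 and expected contact is at θ ≈ 1.15. I'll cage the handle loosely between the jaws and push with one pad along the arc.

```bash
cat >> h.py <<'E'
B=np.array([565.4,-155.3]); ex=np.array([.650,-.760]); ey=np.array([.760,.650])
PV=np.array([-17.7,78.2])
def hp(th,r=58): # handle world, yaw
    l=PV+r*np.array([-np.cos(th),np.sin(th)]); return B+l[0]*ex+l[1]*ey, -0.8627+np.pi-th
E
python3 -c "
from h import *
print(hp(.208),hp(1.148),ctrl.read_state()['qpos'])
goal(586.2,-41.4,158,2.07)"
```

```text
(array([585.542, -40.103]), 2.0708926535897927) (array([638.057, -38.551]), 1.130892653589793) [-0.103  0.667  0.519  1.776 -0.435  0.817 -0.235]
goal [586.2, -41.4, 158] from [ 564.499 -154.132  157.929] [-3.14   0.001  0.708] xyz [ 89.8 -71.5  -0. ] ang [-0.002 -0.001 -1.362] rows 1.8 t 15.025
```

```bash
python3 -m creep '[{"jaw":-0.25,"xyz":[89.8,-71.5,0],"angular":[0,0,-1.362]},{"jaw":-0.25,"xyz":[89.8,-71.5,0],"angular":[0,0,-1.362]},{"jaw":-0.25,"xyz":[89.8,-71.5,0],"angular":[0,0,-1.362]},{"jaw":-0.25,"xyz":[89.8,-71.5,0],"angular":[0,0,-1.362]},{"jaw":-0.25,"xyz":[89.8,-71.5,0],"angular":[0,0,-1.362]},{"jaw":-0.25,"xyz":[89.8,-71.5,0],"angular":[0,0,-1.362]},{"jaw":-0.25,"xyz":[89.8,-71.5,0],"angular":[0,0,-1.362]},{"jaw":-0.25,"xyz":[89.8,-71.5,0],"angular":[0,0,-1.362]},{"jaw":-0.25,"xyz":[89.8,-71.5,0],"angular":[0,0,-1.362]},{"jaw":-0.25,"xyz":[89.8,-71.5,0],"angular":[0,0,-1.362]}]'
python3 - <<'E'
from h import *
s=ctrl.read_state()
im,d,P=shot("wrist")
k=(d>0)&(abs(P[...,2]-101.5)<4)&(np.hypot(P[...,0]-586.4,P[...,1]+41.6)<15); q=P[k]; print("handle",q.mean(0),cv2.minEnclosingCircle(q[:,:2].astype(np.float32)))
goal(q[:,0].mean(),q[:,1].mean(),58,2.07)
E
```

```text
clock: 16.27
eef_pos: [586.6, -42.0, 158.2]
tool_rot: [-3.14, -0.001, 2.069]
force: [0.1, 0.2, 0.8]
width: 32.1
gripper_force: 0.0
handle [585.48  -39.299 101.583] ((585.948974609375, -40.18682098388672), 7.993782043457031)
goal [np.float64(585.4800452111621), np.float64(-39.29928735665667), 58] from [586.677 -41.979 158.453] [-3.141 -0.001  2.069] xyz [  2.9   0.3 100.5] ang [-0.001 -0.001 -0.001] rows 1.6 t 16.325
```

```bash
python3 -m creep '[{"jaw":-0.25,"xyz":[2,0.3,25],"angular":[0,0,0]},{"jaw":-0.25,"xyz":[2,0.3,50],"angular":[0,0,0]},{"jaw":-0.25,"xyz":[2,0.3,65],"angular":[0,0,0]},{"jaw":-0.25,"xyz":[2,0.3,65],"angular":[0,0,0]},{"jaw":-0.25,"xyz":[2,0.3,80],"angular":[0,0,0]},{"jaw":-0.25,"xyz":[2,0.3,98],"angular":[0,0,0]},{"jaw":-0.25,"xyz":[2,0.3,98],"angular":[0,0,0]}]'
python3 - <<'E'
from h import *
s=ctrl.read_state(); x0=s["eef_pos"][:2]
r=R.from_euler("xyz",s["tool_rot"])
for th in (.35,.5,.65,.8,.95,1.05,1.1,1.15,1.2):
    p,y=hp(th); t=r.inv().apply([p[0]-x0[0],p[1]-x0[1],0]); u=r.inv()*R.from_euler("xyz",[np.pi,0,y])
    yd=R.from_euler("xyz",[np.pi,0,y]).as_matrix()[:,1]; print(th,"handle",t[:2].round(1),"ydir",r.inv().apply(yd)[:2].round(3),"rz",u.as_rotvec()[2].round(3))
E
```

```text
clock: 17.2
eef_pos: [585.0, -40.0, 59.4]
tool_rot: [-3.139, -0.002, 2.07]
force: [-0.3, 0.2, -0.1]
width: 32.5
gripper_force: 0.0
0.35 handle [-1.   8.7] ydir [-0.14  0.99] rz 0.141
0.5 handle [-2.8 17.1] ydir [-0.287  0.958] rz 0.291
0.65 handle [-5.9 25.3] ydir [-0.427  0.904] rz 0.441
0.8 handle [-10.2  32.8] ydir [-0.557  0.83 ] rz 0.591
0.95 handle [-15.6  39.7] ydir [-0.675  0.738] rz 0.741
1.05 handle [-19.7  43.7] ydir [-0.745  0.667] rz 0.841
1.1 handle [-21.9  45.6] ydir [-0.778  0.629] rz 0.891
1.15 handle [-24.2  47.4] ydir [-0.808  0.589] rz 0.941
1.2 handle [-26.6  49. ] ydir [-0.837  0.548] rz 0.991
```

```bash
python3 -m creep '[{"jaw":-0.25,"xyz":[0,7,0],"angular":[0,0,0]},{"jaw":-0.25,"xyz":[-1,12,0],"angular":[0,0,0.07]},{"jaw":-0.25,"xyz":[-2.1,16.8,0],"angular":[0,0,0.141]},{"jaw":-0.25,"xyz":[-3.5,21,0],"angular":[0,0,0.215]},{"jaw":-0.25,"xyz":[-5.2,25,0],"angular":[0,0,0.291]},{"jaw":-0.25,"xyz":[-7.2,28.9,0],"angular":[0,0,0.365]},{"jaw":-0.25,"xyz":[-9.4,32.7,0],"angular":[0,0,0.441]},{"jaw":-0.25,"xyz":[-12,36.2,0],"angular":[0,0,0.515]},{"jaw":-0.25,"xyz":[-14.8,39.6,0],"angular":[0,0,0.591]},{"jaw":-0.25,"xyz":[-17.9,42.8,0],"angular":[0,0,0.665]},{"jaw":-0.25,"xyz":[-21.1,45.8,0],"angular":[0,0,0.741]},{"jaw":-0.25,"xyz":[-21.1,45.8,0],"angular":[0,0,0.741]}]'
python3 - <<'E'
from h import *
im,d,P=shot("wrist"); save(im,"w7.png")
k=(d>0)&(abs(P[...,2]-101.5)<4); print(P[k].mean(0),k.sum(), hp(.95))
s=ctrl.read_state();x0=s["eef_pos"][:2];r=R.from_euler("xyz",s["tool_rot"]);print(s["eef_pos"],s["tool_rot"],s["force"])
for th in (1.0,1.05,1.1,1.15,1.2):
    p,y=hp(th); u=r.inv()*R.from_euler("xyz",[np.pi,0,y])
    yd=R.from_euler("xyz",[np.pi,0,y]).as_matrix()[:,1]; t=r.inv().apply(np.r_[p+8.2*yd[:2]-x0,0]); print(th,"tcp",t[:2].round(1),"rz",u.as_rotvec()[2].round(3))
E
```

```text
clock: 18.7
eef_pos: [637.1, -36.6, 61.4]
tool_rot: [3.141, 0.0, 1.33]
force: [-0.0, 0.0, 0.6]
width: 32.0
gripper_force: 0.3
[633.664 -32.66  101.414] 1547 (array([627.253, -34.712]), 1.328892653589793)
[637.2   -36.401  61.4  ] [ 3.141 -0.     1.331] [-0.835 -0.185  0.599]
1.0 tcp [-1.2  1. ] rz 0.052
1.05 tcp [-1.9  3.9] rz 0.102
1.1 tcp [-2.6  6.7] rz 0.152
1.15 tcp [-3.5  9.5] rz 0.202
1.2 tcp [-4.6 12.2] rz 0.252
```

View pics/w7.png

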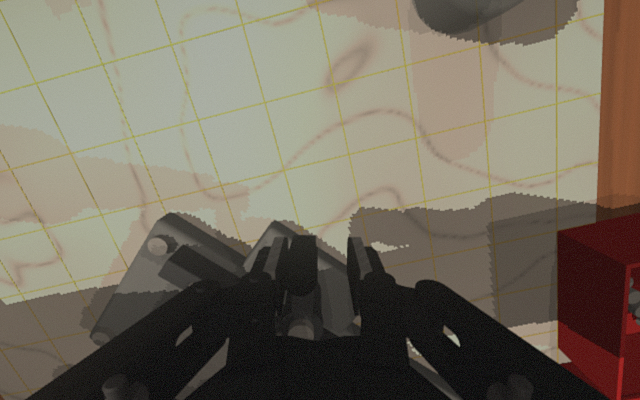

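The post sits against the left (pushing) pad at (300,260), following the arc with θ around 0.97 and almost no force. Continuing slowly towards contact.

```bash
python3 -m creep '[{"jaw":-0.25,"xyz":[-1.2,1.5,0],"angular":[0,0,0.052]},{"jaw":-0.25,"xyz":[-1.6,3.9,0],"angular":[0,0,0.102]},{"jaw":-0.25,"xyz":[-2.2,5.5,0],"angular":[0,0,0.13]},{"jaw":-0.25,"xyz":[-2.6,6.7,0],"angular":[0,0,0.152]},{"jaw":-0.25,"xyz":[-2.6,6.7,0],"angular":[0,0,0.152]}]'
```

```text
clock: 19.38
eef_pos: [642.8, -40.6, 61.0]
tool_rot: [3.141, -0.0, 1.177]
force: [-1.4, 1.8, 0.9]
width: 32.1
gripper_force: 0.7
```

```bash
python3 -m creep '[{"jaw":-0.25,"xyz":[-0.2,0.8,0],"angular":[0,0,0.015]},{"jaw":-0.25,"xyz":[-0.4,1.4,0],"angular":[0,0,0.025]},{"jaw":-0.25,"xyz":[-0.4,1.4,0],"angular":[0,0,0.025]}]'
```

```text
clock: 19.75
eef_pos: [643.7, -41.7, 61.0]
tool_rot: [-3.141, -0.0, 1.152]
force: [-1.0, 1.5, -0.5]
width: 32.0
gripper_force: 0.9
```

```bash
python3 -m creep '[{"jaw":-0.25,"xyz":[-0.2,0.8,0],"angular":[0,0,0.015]},{"jaw":-0.25,"xyz":[-0.4,1.4,0],"angular":[0,0,0.025]},{"jaw":-0.25,"xyz":[-0.4,1.4,0],"angular":[0,0,0.025]}]'
```

```text
clock: 20.12
eef_pos: [644.9, -42.8, 61.0]
tool_rot: [3.142, 0.0, 1.127]
force: [-1.6, 1.3, 0.1]
width: 31.9
gripper_force: 0.9
```

```bash
python3 -m creep '[{"jaw":-0.25,"xyz":[-0.2,0.8,0],"angular":[0,0,0.015]},{"jaw":-0.25,"xyz":[-0.2,0.8,0],"angular":[0,0,0.015]}]'
```

```text
clock: 20.38
eef_pos: [645.2, -43.1, 61.0]
tool_rot: [-3.141, 0.0, 1.112]
force: [-1.5, 1.9, 0.5]
width: 32.2
gripper_force: 1.5
```

```bash
python3 -m creep '[{"jaw":-0.25,"xyz":[-0.2,0.8,0],"angular":[0,0,0.01]},{"jaw":-0.25,"xyz":[-0.2,0.8,0],"angular":[0,0,0.01]},{"jaw":-0.25,"xyz":[-0.2,0.8,0],"angular":[0,0,0.01]}]'
```

```text
clock: 20.75
eef_pos: [646.1, -43.6, 61.0]
tool_rot: [-3.141, -0.0, 1.102]
force: [-0.8, 3.5, -0.9]
width: 32.1
gripper_force: 1.5
```

Run:
```python
from h import *
a,d,P=shot("scene"); print(ctrl.read_state()["force"])
b,dt,Q=shot("top")
save(cv2.hconcat([cv2.resize(a[170:250,190:330],(420,400)),cv2.resize(b[150:230,320:400],(380,400))]),"v8.png")
im,d,P=shot("wrist")
k=(d>0)&(abs(P[...,2]-101.5)<2.5)&(np.hypot(P[...,0]-638,P[...,1]+38)<14); q=P[k]; c=cv2.minEnclosingCircle(q[:,:2].astype(np.float32)); print(c, len(q))
p=np.array(c[0])-B; l=np.array([p@ex,p@ey])-PV; print("theta",np.arctan2(l[1],-l[0]),np.hypot(*l))
```

```text
[-1.119  4.145  0.014]
((635.8986206054688, -36.74065017700195), 12.191350936889648) 965
theta 1.1016760603425089 58.794290071903276
```

View pics/v8.png

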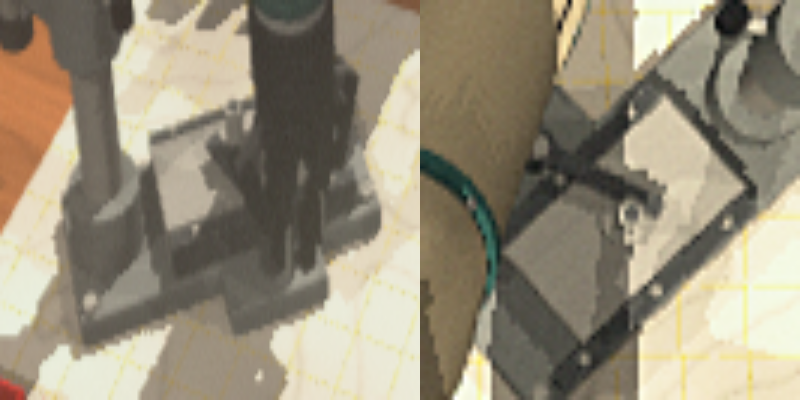

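The top crop shows the bar end at (650,195), just beside the stem at (632,213), about touching. I'll press on slightly until the force confirms contact.

```bash
python3 -m creep '[{"jaw":-0.25,"xyz":[-0.4,0.7,0],"angular":[0,0,0.012]},{"jaw":-0.25,"xyz":[-0.4,0.7,0],"angular":[0,0,0.012]},{"jaw":-0.25,"xyz":[-0.4,0.7,0],"angular":[0,0,0.012]}]'
```

```text
clock: 21.28
eef_pos: [646.0, -43.8, 61.0]
tool_rot: [-3.14, -0.0, 1.09]
force: [-2.8, 3.9, 0.3]
width: 31.8
gripper_force: 2.2
```

```bash
python3 -m creep '[{"jaw":-0.25,"xyz":[-0.4,0.7,0],"angular":[0,0,0.012]},{"jaw":-0.25,"xyz":[-0.4,0.7,0],"angular":[0,0,0.012]},{"jaw":-0.25,"xyz":[-0.4,0.7,0],"angular":[0,0,0.012]}]'
```

```text
clock: 21.65
eef_pos: [646.0, -44.0, 61.0]
tool_rot: [-3.139, -0.0, 1.078]
force: [-3.5, 5.0, 1.1]
width: 31.9
gripper_force: 2.9
```

Motion has stalled and the push has risen to about 5 N (friction is 2 N), so the bar rests on the stem. I'll back the pad off to centre, lift straight up and check.

```bash
python3 -m creep '[{"jaw":-0.25,"xyz":[0,-4,0],"angular":[0,0,0]},{"jaw":-0.25,"xyz":[0,-9,0],"angular":[0,0,0]},{"jaw":-0.25,"xyz":[0,-9,0],"angular":[0,0,0]},{"jaw":-0.25,"xyz":[0,-9,-20],"angular":[0,0,0]},{"jaw":-0.25,"xyz":[0,-9,-60],"angular":[0,0,0]},{"jaw":-0.25,"xyz":[0,-9,-110],"angular":[0,0,0]},{"jaw":-0.25,"xyz":[-10,-9,-150],"angular":[0,0,0]},{"jaw":-0.25,"xyz":[-60,-9,-150],"angular":[0,0,0]},{"jaw":-0.25,"xyz":[-60,-9,-150],"angular":[0,0,0]}]'
python3 - <<'E'
from h import *
s=ctrl.read_state(); print(s["eef_pos"],s["force"])
im,d,P=shot("wrist"); save(im,"w9.png"); np.savez("w9.npz",P=P,d=d,im=im)
r=np.hypot(P[...,0]-565.3,P[...,1]+154.8)
k=(r<25)&(d>0)&(P[...,2]>82)&(P[...,2]<95); q=P[k]
if len(q): print("stem top",cv2.minEnclosingCircle(q[:,:2].astype(np.float32)),np.median(q[:,2]))
k=(d>0)&(abs(P[...,2]-101.5)<3)&(np.hypot(P[...,0]-638,P[...,1]+38)<14); q=P[k]
if len(q):
  c=cv2.minEnclosingCircle(q[:,:2].astype(np.float32)); p=np.array(c[0])-B; l=np.array([p@ex,p@ey])-PV; print("handle",c,"theta",np.arctan2(l[1],-l[0]))
k=(d>0)&(abs(P[...,2]-63.5)<3)&(np.hypot(P[...,0]-565,P[...,1]+155)<100); q=P[k]; print("bar",cv2.minAreaRect(q[:,:2].astype(np.float32)))
E
```

```text
clock: 22.78
eef_pos: [609.2, -99.6, 214.0]
tool_rot: [3.138, 0.002, 1.07]
force: [-0.9, 0.3, -1.0]
width: 31.7
gripper_force: 0.0
[609.22  -99.559 213.977] [-0.875  0.256 -0.952]
stem top ((564.2357788085938, -154.17745971679688), 9.03852367401123) 88.53535989908318
handle ((639.2764892578125, -39.75653839111328), 7.731727123260498) theta 1.1761754154993957
bar ((595.83935546875, -151.6323699951172), (73.90532684326172, 158.279052734375), 3.975397825241089)
```

View pics/w9.png

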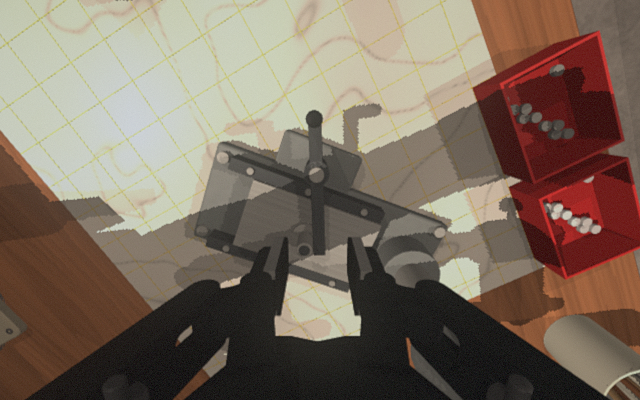

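The wrist view shows the bar (column 319) lying against the stem (305,250). The anvil is still fully seated at z = 88.5 and the gripper is clear. Handing in.

```bash
python3 -c "
from h import *
print(ctrl.finish_job())"
```

```text
the job is handed in; nothing more can be done
None
```

The anvil is fully seated in the press hole, the hold-down finger rests gently against its stem, I did not touch the other tools, and the job was handed in at about 23 s; the highest force I read on the bed was about 15 N, when the shank briefly stuck during the feel.

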